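Slide the meal into the free pick-up lane and ring

TASK

Send the red-lidded meal tub out: without gripping or lifting it, push it along the counter, in between the two steel dividers of the free lane of the landing shelf (the lane with the yellow order slip at its far end), until it is fully home against the stop there. Then press the plunger of the call bell right down with a fingertip and let go. Leave the two waiting meals and everything else on the counter alone.

Things in the scene. Friction and masses are not known exactly. Their poses are not given: they have to be found in the camera images.
- meal: The meal to send: loose rectangular black takeaway tub, red lid, about 0.3 kg. Widest at the lid rim, 38 to 46 mm up: 104 mm along its own x, 92 mm along its y, corner radius 16; the walls below are 4 mm further in all round; 50 mm high. Origin: centre of its underside. It starts in front of the shelf, its x roughly along the lanes.
- order_slip: Yellow order slip, 70 x 56 mm, fixed on the ledge behind the stop of the free lane, 49 mm up. Its origin is NOT on the slip but at the lane's home point at counter height: there lies the centre of the tub's underside when the tub is home. x along the lane towards the stop (away from the robot), y across it, z up. The inner face of the stop is at x = +52 mm.
- lane_mouth (a point): Middle of the open mouth of the free lane, between the rounded near ends of its two dividers, half-way up them (25 mm above the counter), 65 mm before the home point. The clear gap is 100 mm wide all along the lane.
- shelf_unit: Fixed landing shelf: dark plate flush with the counter, four steel dividers (6 mm thick, 50 mm high) making three lanes 106 mm apart, a stop across their far end (50 mm high, ticket rail on it to 60 mm). Origin: counter level, home point of the middle lane; x along the lanes towards the stop, y across. The other two lanes are taken.
- waiting_a: Waiting meal, the same tub with a white lid, loose, home in one of the other lanes (origin: centre of its underside). Must stay where it is.
- waiting_b: Second waiting meal, the same, in the remaining lane. Must stay where it is.
- bell_top (a point): Top of the brass plunger of the chrome call bell, 63 mm above the counter when up. The plunger's head is 20 mm across and stands on the centre of a fixed dome (76 mm across, its top at 45 mm) on a black foot 86 mm across, fixed to the counter.
- bell_plunger (a joint): How far the bell plunger is pressed, m: 0 up, 0.006 right down. It moves straight down on a spring and comes up again by itself; right down takes about 4 N. It counts as rung from 0.004.
- deli_pot: Bystander: round lidded pot, 72 mm across, 75 high, loose. Origin: centre of its underside.
- squeeze_bottle: Bystander: red squeeze bottle, 56 mm across, 172 high, loose. Origin: centre of its underside.
- squeeze_bottle2: Bystander: yellow squeeze bottle, 56 mm across, 172 high, loose. Origin: centre of its underside.
- shaker: Bystander: steel shaker, 46 mm across, 80 high, loose. Origin: centre of its underside.
- spoon: Bystander: steel spoon lying flat, loose.
Not all that is in view belongs to the job. What is shaped like the part that bears bell_top but green is not meant.

How it is judged:
On the way, in this order (a step that is already met when the one before it is completed fails the run):
1. the red-lidded tub stands fully home in the free lane (x of meal in the frame of order_slip between -0.006 and 0.006 m and y of meal in the frame of order_slip between -0.008 and 0.008 m and height (world z) of meal below 0.004 m and angle between meal's own z axis and vertical below 0.08 rad and linear speed of meal below 0.01 m/s), for 0.2 s.
2. then the bell plunger is pressed right down (value of joint bell_plunger above 0.004 m), for 0.05 s.
At the end, for the whole second after the job is handed in: The red-lidded tub stands flat and at rest in the free lane, its centre within 6 mm of the home point along the lane and within 8 mm across it; the bell has been pressed at least 4 mm down after that and has come up again; the waiting meals and the other things are within 15 mm of where they stood (all of step 1 and value of joint bell_plunger below 0.002 m and distance of each of waiting_a, waiting_b, deli_pot, squeeze_bottle, squeeze_bottle2, shaker, spoon from where it was at the start of the episode below 0.015 m); the robot touches nothing.
It fails at once if the tub is lifted or tipped (more than 10 mm or 0.2 rad) (height (world z) of meal above 0.01 m or angle between meal's own z axis and vertical above 0.2 rad).
It fails at once if the tub is gripped (touched by the fingers with the grasp point inside it) (contact force between the fingers and meal above 0.3 N and x of the grasp point in the frame of meal between -0.04 and 0.04 m and y of the grasp point in the frame of meal between -0.025 and 0.025 m and z of the grasp point in the frame of meal below 0.048 m).
It fails at once if a waiting meal or another bystander is moved more than 15 mm (distance of any of waiting_a, waiting_b, deli_pot, squeeze_bottle, squeeze_bottle2, shaker, spoon from where it was at the start of the episode above 0.015 m).
It also fails if it takes over 67 s, if anything falls off the work surface, if the arm or the gripper's body presses on something with over 40 N, if the wrist force passes 120 N, or if a joint passes its speed limit or range.

ROBOT

A 7-joint arm with a two-finger parallel gripper is mounted at the origin on the work surface. World frame = base frame: x ahead of the robot, y to its left, z up, the work surface at z = 0. Lengths are in m, angles in rad, forces in N, time in s.
With the tool pointing down it reaches from about 0.4 to 0.85 m from the base axis. Payload 4.5 kg.
Tool frame: the origin (TCP) lies on the centre line of the jaws, within the pads' length; the fingertips stand 14 mm ahead of it and the grasp point (between the pads) lies 5 mm behind it (nose_length is the distance from the TCP to the fingertips, in m); x points along the fingers, y is the direction in which the jaws open and shut, and the axes are right-handed (so a half turn about x gives the same grasp; the last joint's range is limited). The gripper opens to 88 mm and grips with 3 to 60 N. Pads are 18 mm wide; open, the fingers measure 123 mm over their backs; the gripper's body (75 mm by 187 mm) begins 45 mm behind the grasp point.
Start: joints at [1.331, 0.689, -0.195, 1.565, 0.157, 0.902, -0.215], TCP at [0.169, -0.602, 0.253] pointing down, gripper open.
Joint ranges: [-3.01, 3.01], [-0.46, 2.08], [-1.47, 1.51], [0.13, 2.56], [-1, 4.14], [0.04, 2.09], [-2.66, 2.66]. Speed limits (rad/s): [2.57, 2.57, 3.14, 3.14, 3.14, 3.14, 3.14].

INTERFACE

Orientations are given as a unit quaternion [x, y, z, w].
In Python, from plant import get_state, snapshot, camera_params, finish_job, boxes_of, silhouettes, spot_point, nose_length gives the robot as it stands.
- The arm moves only by the tool apply_moves, never from a script. Its arguments are lists of equal length, an entry for each row: "delta_pos": the shift along the tool's x, y, z in cm, a list of three; "yaw": the turn about the tool's x in rad; "gripper": the opening in per cent of the stroke, from 0 (shut) to 100 (fully open). A call has 1 to 10 rows; each row is the pose to reach, as a shift and turn from the pose measured when the call began, along the tool's axes at that moment; what a row does not reach only later rows make up. A row lasts 1/12 s, in which the tool goes at most 41.7 mm and 7.16 degrees, less where a joint would pass 70% of its speed; a pose out of reach is approached as far as the arm can. A call with a gripper value outside its range is refused whole. The fingers move at their own pace and stop on an object; "force" is the grip in N (left out, the last holds). Time passes only in rows, so rows that repeat a pose let the fingers close. It gives the time, the measured TCP pose, the force and the opening at its end, in the units of the state.
- get_state(): the state, without advancing time (a new reading comes with each control period).
- snapshot(name): name is "scene" or "top"; returns the picture (420x560x3 uint8, red, green, blue); there is no depth.
- camera_params(name): a dict with "fovy" (degrees; the focal length in pixels is half the picture's height over the tangent of half this angle, whatever the lens; pixels are square), "cx", "cy" (the principal point, pixels), "dist" ([k1, k2, p1, p2, k3] as OpenCV has them; the pictures are not rectified), "position" and "orientation" of the camera in the world. Camera axes: x right, y down, z forward; pixel columns grow to the right and rows downward; lengths in m; the calibration is good to about 2 mm. A picture is of the moment at which its call begins. camera_params takes no time and is no camera call.
- finish_job(): hands the job in, once; it reports no verdict.
Trained networks look in the newest picture that a camera, given by its name, has taken for a name from the list of things; names that differ only in an ending like _2 or _b are one class to them, and where a whole thing is asked for, a point or a joint stands for the part that bears it (a point fixed in the world has none). Each returns a list of dicts, best first, with "score" (0 to 1); they miss things now and then, are a little off and sometimes report something else, mostly with a low value. They report only what shows in the picture. A call takes as long as a camera call. They do not tell look-alikes from the thing itself.
- boxes_of(thing, camera): "bbox" ([left, top, width, height] in pixels, round what is visible of it).
- silhouettes(thing, camera): "mask" (420x560 bool, what is visible of it) and "bbox" ([left, top, width, height] in pixels, round what is visible of it).
- spot_point(thing, camera): "pixel" ([column, row] in pixels: a listed point, or the origin of a listed thing).
The state is a dict: "clock": time; "q": joint angles; "qd": joint speeds; "joint_torque": joint torques, N m; "tool_pos": TCP position; "eef_rot": TCP orientation; "contact_force": force on the tool from outside, world axes, zero at the start; "moment": the same for the moment, N m; "opening": opening from 0.0 (shut) to 1.0 (fully open).
Only numpy, scipy, OpenCV 4.12 (cv2) and the standard library are available. Lean on these libraries where they do the work, as an engineer would, in place of code of your own. Each camera call takes 0.05 s, during which the arm holds its last target.

## Working session

There is one attempt and no reset: what is moved stays moved. The work goes in short steps, Python scripts to look and compute and a tool call to move; the robot and the scene stay as the last step left them, time stands still between calls to the robot, and variables do not carry over. Pictures are saved under pics/ and viewed, and the job is handed in when it is done.

Besides the shell and the picture viewer there is one more tool, called after "Request:" as name([rows], argument=value, ...), one row to a line, values as JSON. apply_moves: Moves the arm, as the interface text tells. Its arguments: {"type":"object","properties":{"delta_pos":{"type":"array"},"yaw":{"type":"array"},"gripper":{"type":"array"},"force":{"type":"number"}},"required":["delta_pos","yaw","gripper"]}

```bash
ls; mkdir -p pics; python3 - <<'E'
from plant import *
import cv2
s=get_state(); print({k:s[k] for k in ('clock','tool_pos','eef_rot','opening')}, nose_length)
for n in('scene','top'):
    im=snapshot(n); cv2.imwrite(f'pics/{n}0.png',im[:,:,::-1]); print(n,camera_params(n))
E
```

```text
pics
{'clock': 0.0, 'tool_pos': array([ 0.16881954, -0.60116785,  0.25193572]), 'eef_rot': array([-0.70036653, -0.09716635,  0.70059952, -0.09594653]), 'opening': 1.0007335288474695} 0.014
scene {'fovy': 42.808189183498385, 'cx': 280.0516366121377, 'cy': 204.77959892905164, 'dist': array([-0.0912124,  0.       ,  0.       ,  0.       ,  0.       ]), 'position': array([ 1.28301485, -0.50017869,  1.14926483]), 'orientation': array([ 0.82712673,  0.44455069, -0.16840568, -0.29979256])}
top {'fovy': 54.31741964654089, 'cx': 275.88638163754155, 'cy': 217.18003219496353, 'dist': array([-0.03796931,  0.        ,  0.        ,  0.        ,  0.        ]), 'position': array([ 0.23984672, -0.02529512,  1.34809044]), 'orientation': array([ 0.73463332, -0.67087059,  0.06963172, -0.07347077])}
```

View pics/scene0.png

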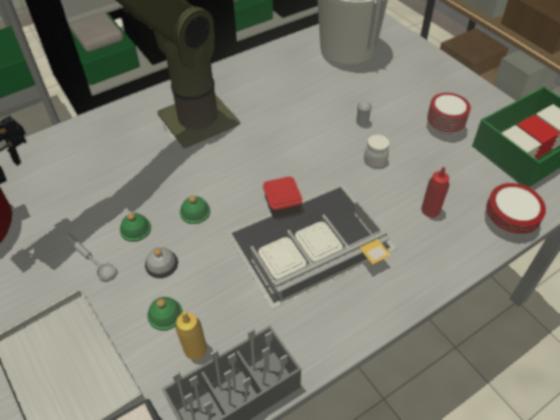

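View pics/top0.png

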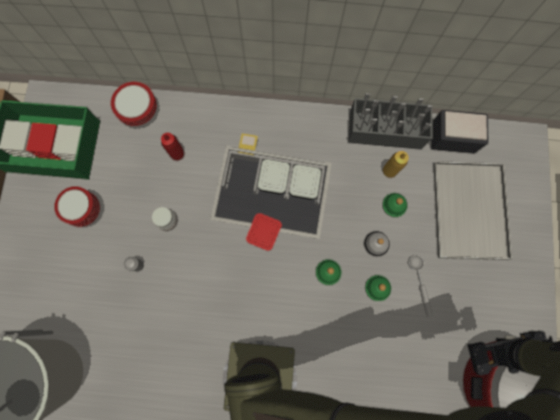

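Top view: red-lidded tub at (264,232), with the free lane left of the white lids and its slip at (249,142). The chrome bell is at (377,243). Look-alikes are green bells at (395,205), (329,271), (378,288) and a red lid in the crate at (42,140).

```bash
cat > h.py <<'E'
import numpy as np, cv2
from scipy.spatial.transform import Rotation as R
from plant import *
def K(n):
    c=camera_params(n); f=210/np.tan(np.radians(c['fovy']/2))
    return c,np.array([[f,0,c['cx']],[0,f,c['cy']],[0,0,1]])
def ground(n,px,z):
    c,k=K(n); u=cv2.undistortPoints(np.array(px,float).reshape(-1,1,2),k,c['dist']).reshape(-1,2)
    d=R.from_quat(c['orientation']).apply(np.c_[u,np.ones(len(u))]); p=c['position']
    return p+d*((z-p[2])/d[:,2])[:,None]
def proj(n,P):
    c,k=K(n); r=R.from_quat(c['orientation']).inv()
    P=r.apply(np.atleast_2d(P)-c['position'])
    return cv2.projectPoints(P.reshape(-1,1,3),np.zeros(3),np.zeros(3),k,c['dist'])[0].reshape(-1,2)
E
python3 - <<'E'
from h import *
np.set_printoptions(precision=4,suppress=True)
for n in('top','scene'):
    im=snapshot(n)
    for t,z in(('meal',0),('order_slip',0),('lane_mouth',.025),('shelf_unit',0),('waiting_a',0),('bell_top',.063),('deli_pot',0),('squeeze_bottle',0),('squeeze_bottle2',0),('shaker',0)):
        for r in spot_point(t,n)[:4]:
            print(n,t,round(r['score'],2),np.round(r['pixel'],1),ground(n,r['pixel'],z)[0][:2])
    for r in silhouettes('meal',n)[:2]:
        m=r['mask'].astype(np.uint8); print('mealmask',r['score'],r['bbox'],cv2.minAreaRect(cv2.findNonZero(m)))
    cv2.imwrite(f'pics/{n}1.png',im[:,:,::-1])
im=cv2.imread('pics/top1.png')[120:310,200:420]; cv2.imwrite('pics/topc.png',cv2.resize(im,None,fx=3.6,fy=3.1,interpolation=2)) if 0 else cv2.imwrite('pics/topc.png',cv2.resize(im,None,fx=3.1,fy=3.1,interpolation=2))
E
```

```text
top shelf_unit 0.86 [273.1 181.1] [0.6411 0.0156]
top waiting_a 0.91 [303.4 184.2] [ 0.6396 -0.0887]
top waiting_a 0.82 [274.7 180.5] [0.6437 0.0103]
top bell_top 0.58 [383.6 289.1] [ 0.3066 -0.3602]
top bell_top 0.42 [379.7 240.9] [ 0.4568 -0.3418]
top bell_top 0.42 [330.6 270. ] [ 0.351  -0.1919]
top bell_top 0.42 [400.6 201.2] [ 0.593  -0.4047]
top deli_pot 0.59 [166.3 222. ] [0.4664 0.3599]
top squeeze_bottle 0.84 [178.8 153.2] [0.7121 0.3518]
top squeeze_bottle 0.78 [387.6 172.4] [ 0.7087 -0.3754]
top squeeze_bottle2 0.84 [178.8 153.2] [0.7121 0.3518]
top squeeze_bottle2 0.78 [387.6 172.4] [ 0.7087 -0.3754]
top shaker 0.74 [139.8 266.5] [0.3105 0.4259]
mealmask 0.8 [247.3, 214.2, 33.5, 37.1] ((263.0670471191406, 231.9742431640625), (28.531227111816406, 32.38954162597656), 23.962491989135742)
scene meal 0.64 [280.7 200. ] [0.4487 0.0322]
scene order_slip 0.98 [354.6 236.9] [0.6675 0.1249]
scene shelf_unit 0.74 [351.8 233.6] [0.6546 0.1255]
scene shelf_unit 0.56 [317.  250.2] [0.6468 0.0159]
scene waiting_a 0.72 [318.1 250.7] [0.6497 0.0174]
scene waiting_a 0.68 [284.  267.3] [ 0.6434 -0.0855]
scene bell_top 0.54 [194.3 199.1] [ 0.3622 -0.1885]
scene bell_top 0.53 [128.  215.5] [ 0.3148 -0.3618]
scene bell_top 0.5 [162.2 302.6] [ 0.604  -0.3981]
scene bell_top 0.49 [153.8 251. ] [ 0.4584 -0.3524]
scene deli_pot 0.72 [374.5 158.8] [0.4692 0.3589]
scene squeeze_bottle 0.79 [429.2 209.1] [0.708 0.359]
scene squeeze_bottle 0.78 [195.8 352.2] [ 0.7262 -0.3837]
scene squeeze_bottle 0.26 [378.5 159.7] [0.4789 0.3666]
scene squeeze_bottle2 0.79 [429.2 209.1] [0.708 0.359]
scene squeeze_bottle2 0.78 [195.8 352.2] [ 0.7262 -0.3837]
scene squeeze_bottle2 0.26 [378.5 159.7] [0.4789 0.3666]
scene shaker 0.69 [365.6 121.1] [0.3196 0.4465]
mealmask 0.75 [262.3, 174.0, 42.3, 40.2] ((283.26416015625, 195.9245147705078), (38.46095275878906, 34.0654182434082), 74.05460357666016)
```

View pics/topc.png

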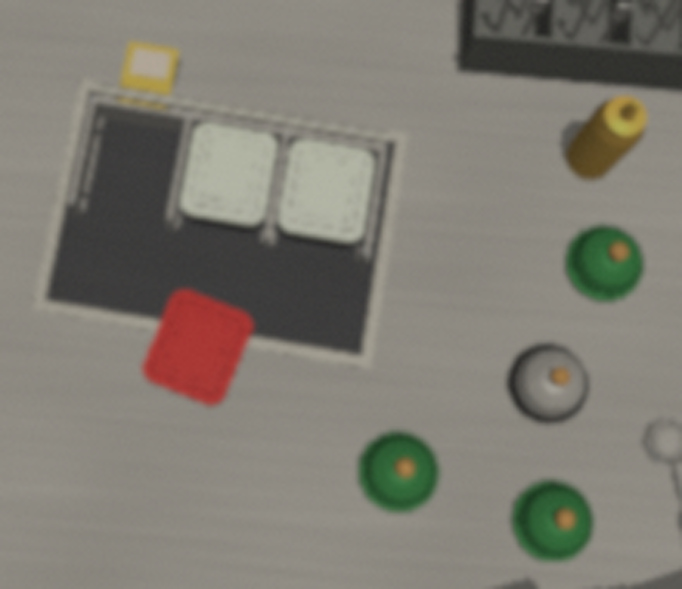

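```bash
python3 - <<'E'
import cv2
a=cv2.imread('pics/top1.png')[125:260,205:340]; cv2.imwrite('pics/ta.png',cv2.resize(a,None,fx=4.4,fy=4.4,interpolation=cv2.INTER_CUBIC))
a=cv2.imread('pics/scene1.png')[170:305,225:405]; cv2.imwrite('pics/sa.png',cv2.resize(a,None,fx=4.4,fy=4.4,interpolation=cv2.INTER_CUBIC))
E
```

```text
(no output)
```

View pics/ta.png

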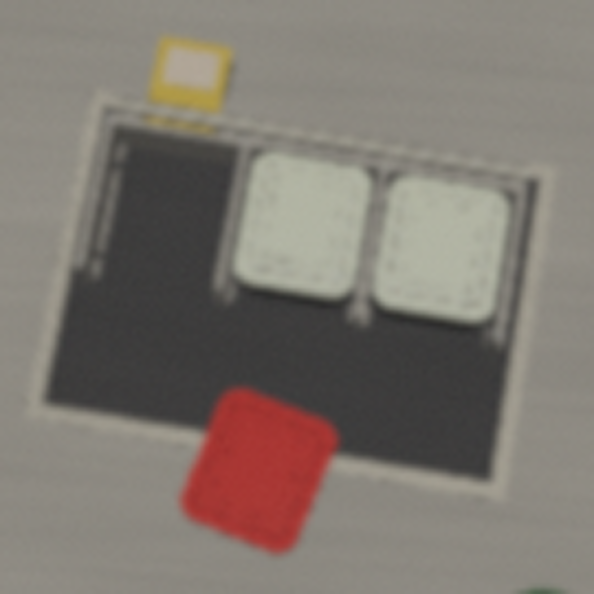

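View pics/sa.png

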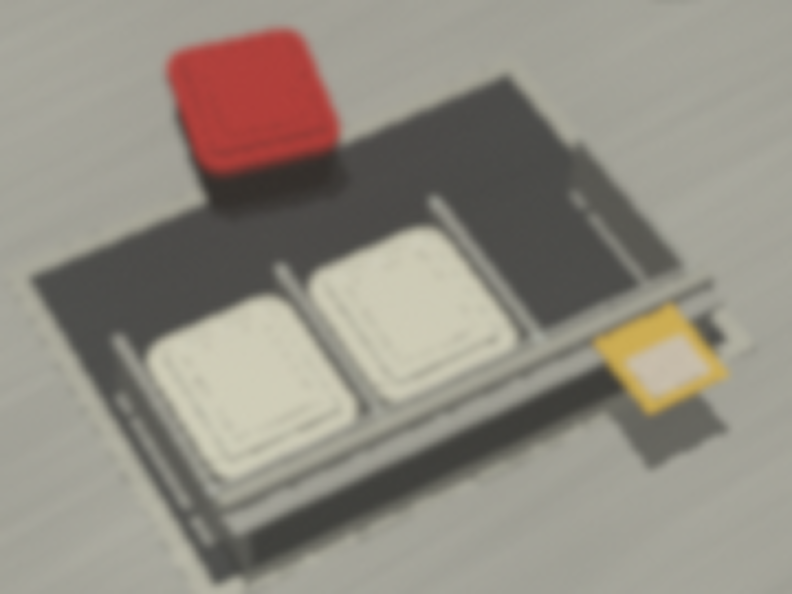

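```bash
cat >> h.py <<'E'
def lids(n,im,red=False):
    """ list of lid rects in world: contour of lid colour projected to z=.046"""
    f=im.astype(int); r,g,b=f[...,0],f[...,1],f[...,2]
    m=(r>110)&(r-g>50)&(r-b>50) if red else (g>165)&(r-b>8)&(g-b>6)
    return m.astype(np.uint8)
def rect(n,mask,z=.044):
    cs=max(cv2.findContours(mask,cv2.RETR_EXTERNAL,cv2.CHAIN_APPROX_NONE)[0],key=cv2.contourArea) if mask.max()<2 else mask
    P=ground(n,cs.reshape(-1,2),z)[:,:2]
    return cv2.minAreaRect((P*1000).astype(np.float32))
E
python3 - <<'E'
from h import *
np.set_printoptions(precision=1,suppress=True)
C={'top':(205,125),'scene':(225,170)}
F={'top':{53:[(245,160),(228,295)],-53:[(378,180),(362,315)],-159:[(518,190),(497,340)],159:[(82,268),(103,110)]},
 'scene':{53:[(438,203),(540,335)],-53:[(285,270),(375,410)],-159:[(122,342),(215,490)],159:[(580,150),(680,265)]}}
for n in C:
    im=cv2.imread(f'pics/{n}1.png')[:,:,::-1]
    for y,p in F[n].items():
        px=[((a+.5)/4.4-.5+C[n][0],(b+.5)/4.4-.5+C[n][1]) for a,b in p]
        g=ground(n,px,.05)*1000; d=g[0]-g[1]
        if d[0]<0:d=-d
        print(n,y,g[0][:2],g[1][:2],'yaw',np.degrees(np.arctan2(d[1],d[0])))
    for r in silhouettes('waiting_a',n)[:2]: print('white',rect(n,r['mask'].astype(np.uint8)))
    m=lids(n,im,True); box=(slice(165,260),slice(230,340)); mm=np.zeros_like(m); mm[box]=m[box]; print('red',mm.sum(),rect(n,mm))
    m=np.zeros_like(mm); h=im.astype(int); m=((h[...,1]>150)&(h[...,0]-h[...,2]>12)).astype(np.uint8)
    for c in cv2.findContours(m,cv2.RETR_EXTERNAL,cv2.CHAIN_APPROX_NONE)[0]:
        if cv2.contourArea(c)>300: print('wh',cv2.contourArea(c),rect(n,c*1 if c.max()>1 else c))
E
```

```text
top 53 [691.8  63. ] [585.4  65.2] yaw -1.2044318861447187
top -53 [685.2 -38.7] [579.1 -35.6] yaw -1.6932057842475838
top -159 [ 687.1 -144.8] [ 569.2 -137. ] yaw -3.7663787917452254
top 159 [596.3 176.1] [722.  174.7] yaw -0.5978426861089446
white ((634.058837890625, -90.00212097167969), (94.50711059570312, 116.79911041259766), 85.47857666015625)
white ((642.43212890625, 15.810798645019531), (90.57720947265625, 112.5193099975586), 85.78135681152344)
red 906 ((457.5497741699219, 30.501853942871094), (93.3417739868164, 105.56333923339844), 73.0150375366211)
wh 1269.5 ((503.22064208984375, -646.6143798828125), (134.4261932373047, 210.84788513183594), 4.094596862792969)
wh 680.0 ((639.71533203125, -90.04496765136719), (89.30939483642578, 101.27418518066406), 85.64189910888672)
wh 674.5 ((648.3261108398438, 14.610877990722656), (88.87100219726562, 101.75654602050781), 84.78089141845703)
wh 564.0 ((713.5553588867188, 731.4410400390625), (77.979736328125, 100.36228942871094), 89.97006225585938)
wh 585.5 ((713.3411865234375, 918.5123901367188), (83.2202377319336, 100.07884216308594), 89.73
[... 1428 characters left out ...]
.9289245605469), 83.53184509277344)
wh 1036.0 ((849.8729248046875, 546.4577026367188), (118.15226745605469, 115.32184600830078), 56.04111862182617)
wh 439.5 ((681.5515747070312, 760.7012939453125), (103.61532592773438, 66.32791900634766), 0.044344108551740646)
wh 432.5 ((444.3914794921875, 693.1292114257812), (97.9662857055664, 96.35823059082031), 56.99800109863281)
wh 826.0 ((-516.7807006835938, -346.5595703125), (48.19035720825195, 669.3627319335938), 86.88690948486328)
wh 308.5 ((135.92477416992188, 951.2363891601562), (87.54048919677734, 174.09544372558594), 38.56554412841797)
wh 663.0 ((-45.655052185058594, 940.0313110351562), (111.29801940917969, 261.84259033203125), 88.95488739013672)
```

```bash
cat >> h.py <<'E'
def go(target,jaw=None):
    """delta (cm) in tool axes and yaw to bring the TCP to target with the jaw axis at world angle jaw (mod pi)"""
    s=get_state(); r=R.from_quat(s['eef_rot']); M=r.as_matrix()
    d=M.T@(np.array(target)-s['tool_pos'])*100
    y=0
    if jaw is not None:
        w=M.T@np.array([np.cos(jaw),np.sin(jaw),0]); y=np.arctan2(w[2],w[1]); y=(y+np.pi/2)%np.pi-np.pi/2
    return np.round(d,2),round(y,3)
E
python3 - <<'E'
from h import *
np.set_printoptions(precision=3,suppress=True)
print(R.from_quat(get_state()['eef_rot']).as_matrix())
for n in('top','scene'):
    im=cv2.imread(f'pics/{n}1.png')
    hsv=cv2.cvtColor(im,cv2.COLOR_BGR2HSV)
    m=cv2.inRange(hsv,(18,110,120),(35,255,255))
    for c in cv2.findContours(m,cv2.RETR_EXTERNAL,cv2.CHAIN_APPROX_NONE)[0]:
        if cv2.contourArea(c)>40: print('yel',n,cv2.boundingRect(c),rect(n,c,.049))
    x,y=(377,243) if n=='top' else (160,258)
    m2=cv2.inRange(hsv,(6,90,60),(24,255,255))
    nn,l,st,ce=cv2.connectedComponentsWithStats(m2)
    for s,c in zip(st[1:],ce[1:]):
        if np.hypot(c[0]-x,c[1]-y)<70 and s[4]>6: print('brass',n,c,s[4],ground(n,c,.060)[0])
    a=im[y-22:y+22,x-25:x+25]; cv2.imwrite(f'pics/bell_{n}.png',cv2.resize(a,None,fx=8,fy=8,interpolation=2))
print(go((.47,-.06,.2),-.082))
E
```

```text
[[ 0.     0.27  -0.963]
 [-0.    -0.963 -0.27 ]
 [-1.     0.    -0.   ]]
yel top (395, 151, 13, 14) ((748.4304809570312, -406.18316650390625), (46.60150909423828, 40.628719329833984), 1.618149995803833)
yel top (239, 134, 18, 16) ((756.775146484375, 111.76631164550781), (53.698814392089844, 49.351680755615234), 85.13345336914062)
brass top [399.091 200.909] 22 [ 0.594 -0.401  0.06 ]
brass top [380.292 241.   ] 24 [ 0.457 -0.344  0.06 ]
brass top [330.087 270.217] 23 [ 0.35  -0.191  0.06 ]
brass top [381.917 287.083] 24 [ 0.312 -0.355  0.06 ]
yel scene (176, 312, 23, 47) ((700.8258666992188, -386.02313232421875), (48.21482849121094, 117.80117797851562), 63.570743560791016)
yel scene (360, 239, 30, 25) ((756.695556640625, 112.60527038574219), (58.66306686401367, 57.66170120239258), 86.35387420654297)
brass scene [191.897 198.483] 29 [ 0.354 -0.192  0.06 ]
brass scene [130.621 215.931] 29 [ 0.317 -0.356  0.06 ]
brass scene [157.091 251.303] 33 [ 0.462 -0.345  0.06 ]
brass scene [160.19  302.405] 42 [ 0.599 -0.402  0.06 ]
(array([  5.27, -44.02, -43.62]), np.float64(-1.215))
```

View pics/bell_scene.png

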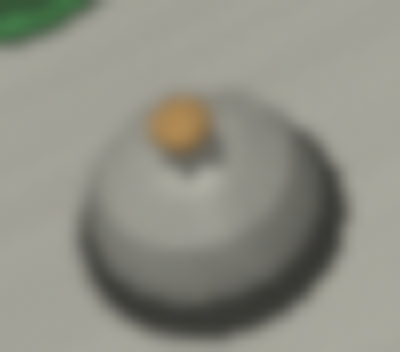

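View pics/bell_top.png

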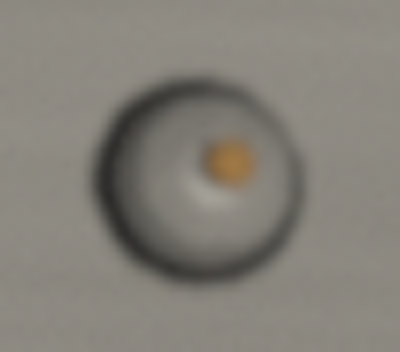

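Both cameras agree within about 2 mm. Free-lane home is about (0.656, 0.121) with yaw −0.082. The tub is at (0.458, 0.031) with yaw −0.30, and the chrome bell top is at (0.458, −0.345). I'll push sideways first (front finger meets it first and straightens it), then along the lane.

```bash
python3 - <<'E'
from h import *
print(go((.453,-.056,.15),-.082))
E
```

```text
(array([ 10.27, -44.87, -42.1 ]), np.float64(-1.215))
```

Request:
apply_moves([
  [0, -2.5, -2.3],
  [0, -5.0, -4.7],
  [0, -7.5, -7.0],
  [0, -10.0, -9.4],
  [0, -12.5, -11.7],
  [0, -15, -14],
  [0, -17.5, -16.4],
  [0, -20, -18.7],
  [0, -22.5, -21.1],
  [0, -25, -23.4],
], yaw=[-0.1, -0.2, -0.3, -0.4, -0.5, -0.6, -0.7, -0.8, -0.9, -1.0], gripper=[50, 50, 50, 50, 50, 50, 50, 50, 50, 50])

```text
clock: 2.23
tool_pos: [0.3274, -0.2964, 0.253]
eef_rot: [0.568, 0.422, -0.567, 0.422]
contact_force: [0.9, -0.2, 0.4]
opening: 0.501
```

```bash
python3 - <<'E'
from h import *
s=get_state();print(s['tool_pos'],s['contact_force'],s['opening'])
print(go((.453,-.056,.15),-.082))
E
```

```text
[ 0.32743683 -0.29641943  0.25303385] [ 0.85958632 -0.23772065  0.35950604] 0.5009051990158757
(array([ 10.3 ,   5.09, -26.64]), np.float64(-0.21))
```

Request:
apply_moves([
  [0, 0.6, -3.3],
  [0, 1.3, -6.7],
  [0, 1.9, -10.0],
  [0, 2.5, -13.3],
  [1.5, 3.2, -16.7],
  [3.5, 3.8, -20],
  [5.5, 4.5, -23.3],
  [7.5, 5.09, -26.6],
  [9.5, 5.09, -26.6],
  [10.3, 5.09, -26.6],
], yaw=[-0.03, -0.06, -0.09, -0.12, -0.15, -0.18, -0.21, -0.21, -0.21, -0.21], gripper=[50, 50, 50, 50, 50, 50, 50, 50, 50, 50])

```text
clock: 3.07
tool_pos: [0.4532, -0.0541, 0.1482]
eef_rot: [-0.519, -0.481, 0.519, -0.48]
contact_force: [-0.7, -0.1, -0.6]
opening: 0.498
```

```bash
python3 - <<'E'
from h import *
s=get_state();print(s['tool_pos'],s['contact_force'],s['opening'])
print(go((.453,-.056,.04),-.082))
im=snapshot('scene'); a=im[120:330,120:400]; cv2.imwrite('pics/s2.png',cv2.resize(a[:,:,::-1],None,fx=2.8,fy=2.8))
E
```

```text
[ 0.45315989 -0.05408296  0.14818847] [-0.65284523 -0.14464378 -0.5870265 ] 0.49842283299383233
(array([1.082e+01, 1.000e-02, 2.000e-01]), np.float64(0.004))
```

View pics/s2.png

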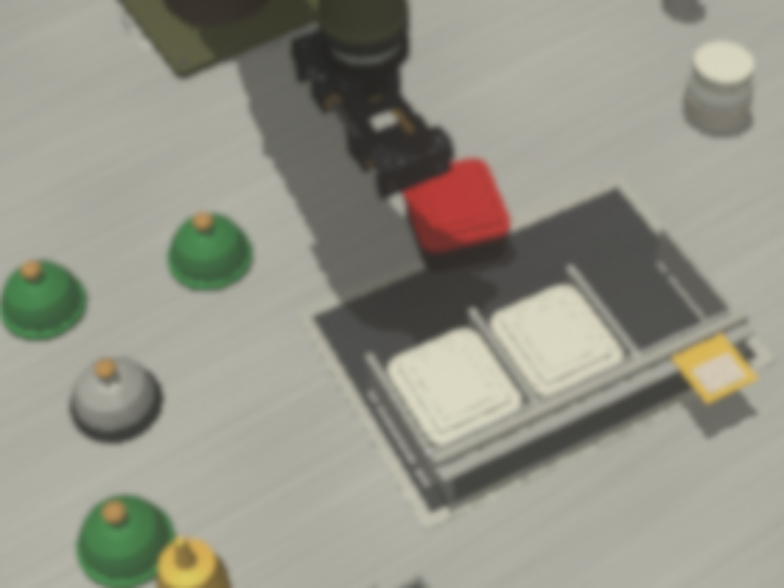

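The gripper is over the tub's right side with the jaw axis along the lane, and the tub is untouched. Lowering.

Request:
apply_moves([
  [2, 0, 0.6],
  [4, 0, 0.6],
  [6, 0, 0.6],
  [8, 0, 0.6],
  [10, 0, 0.6],
  [10.8, 0, 0.6],
  [10.8, 0, 0.6],
], yaw=[0, 0, 0, 0, 0, 0, 0], gripper=[50, 50, 50, 50, 50, 50, 50])

```text
clock: 3.7
tool_pos: [0.4502, -0.0632, 0.0391]
eef_rot: [-0.518, -0.48, 0.522, -0.478]
contact_force: [0.6, 0.3, 0.2]
opening: 0.501
```

```bash
python3 - <<'E'
from h import *
s=get_state();print(s['tool_pos'],s['contact_force'],s['opening'])
u=np.array([np.cos(.082),-np.sin(.082)]);v=np.array([np.sin(.082),np.cos(.082)]);h=np.array([.656,.121])
d=s['tool_pos'][:2]-h; print('lane coords',d@u,d@v)
print(go((.453,-.06,.04),-.082))
im=snapshot('scene'); a=im[120:330,120:400]; cv2.imwrite('pics/s3.png',cv2.resize(a[:,:,::-1],None,fx=2.8,fy=2.8))
E
```

```text
[ 0.45020947 -0.06322839  0.03913848] [0.60757924 0.31408215 0.24111873] 0.50065772072722
lane coords -0.19000924477059833 -0.20046527686221288
(array([-0.09,  0.25, -0.34]), np.float64(0.0))
```

View pics/s3.png

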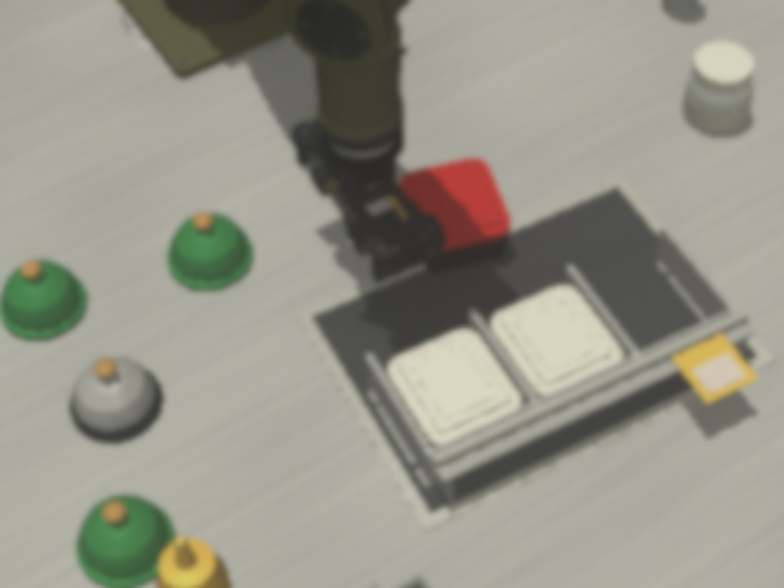

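Request:
apply_moves([
  [0, 0, -1],
  [0, 0, -2],
  [0, 0, -3],
  [0, 0, -4],
  [0, 0, -5],
  [0, 0, -6],
  [0, 0, -7],
  [0, 0, -8],
  [0, 0, -9],
  [0, 0, -10],
], yaw=[0, 0, 0, 0, 0, 0, 0, 0, 0, 0], gripper=[50, 50, 50, 50, 50, 50, 50, 50, 50, 50])

```text
clock: 4.58
tool_pos: [0.4582, 0.0373, 0.0397]
eef_rot: [-0.518, -0.48, 0.522, -0.479]
contact_force: [-0.3, -3.3, 2.8]
opening: 0.5
```

```bash
cat >> h.py <<'E'
u=np.array([np.cos(.082),-np.sin(.082)]);v=np.array([np.sin(.082),np.cos(.082)]);hm=np.array([.656,.121])
def lane(p): d=np.asarray(p)[:2]-hm; return np.round([d@u*1000,d@v*1000],1)
def look(k):
    s=get_state();print('tcp',s['tool_pos'],'lane',lane(s['tool_pos']),'F',np.round(s['contact_force'],1))
    for n in('top','scene'):
        im=snapshot(n); m=lids(n,im,True); mm=np.zeros_like(m)
        b=(slice(120,300),slice(210,340)) if n=='top' else (slice(150,300),slice(240,390))
        mm[b]=m[b]; r=rect(n,mm); a=(r[2]+45)%90-45
        print(n,'lane xy',lane(np.array(r[0])/1000),'size',np.round(r[1],1),'yaw rel',round(a+4.7,1))
        x0,y0=(190,110) if n=='top' else (200,130)
        cv2.imwrite(f'pics/{n}{k}.png',cv2.resize(im[y0:y0+180,x0:x0+220,::-1],None,fx=3,fy=3))
E
python3 -c "
from h import *
look('4')"
```

```text
tcp [0.45821904 0.0372877  0.03970731] lane [-190.3  -99.6] F [-0.3 -3.3  2.8]Traceback (most recent call last):
  File "<string>", line 3, in <module>
    look('4')
    ~~~~^^^^^
  File "h.py", line 39, in look
    mm[b]=m[b]; r=rect(n,mm); a=(r[2]+45)%90-45
                  ~~~~^^^^^^
  File "h.py", line 21, in rect
    cs=max(cv2.findContours(mask,cv2.RETR_EXTERNAL,cv2.CHAIN_APPROX_NONE)[0],key=cv2.contourArea) if mask.max()<2 else mask
       ~~~^^^^^^^^^^^^^^^^^^^^^^^^^^^^^^^^^^^^^^^^^^^^^^^^^^^^^^^^^^^^^^^^^^^^^^^^^^^^^^^^^^^^^^^
ValueError: max() iterable argument is empty
```

```bash
sed -i 's/m=(r>110)&(r-g>50)&(r-b>50) if red/m=(r>60)\&(r>1.6*g)\&(r>1.6*b) if red/; s/mm\[b\]=m\[b\]; r=rect/cv2.imwrite(f"pics\/{n}{k}.png",cv2.resize(im[110:310,190:410,::-1],None,fx=3,fy=3)); mm[b]=m[b]\n        if mm.sum()<50: continue\n        r=rect/; /cv2.imwrite(f.pics..n..k..png.,cv2.resize(im.y0/d; /x0,y0=/d' h.py
python3 -c "
from h import *
look('4')"
```

```text
tcp [0.45893675 0.04064207 0.03959675] lane [-189.8  -96.2] F [-1.1 -0.4  1.4]
scene lane xy [-199.9  -12.3] size [ 40.2 110.1] yaw rel 3.6
```

View pics/scene4.png

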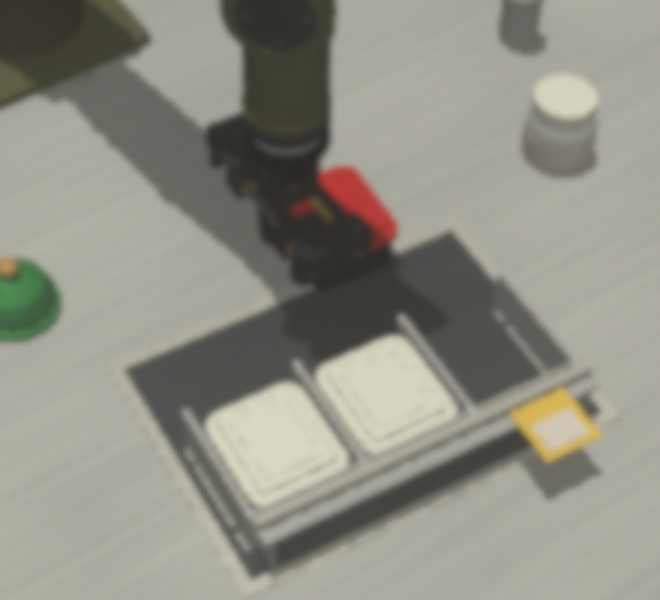

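View pics/top4.png

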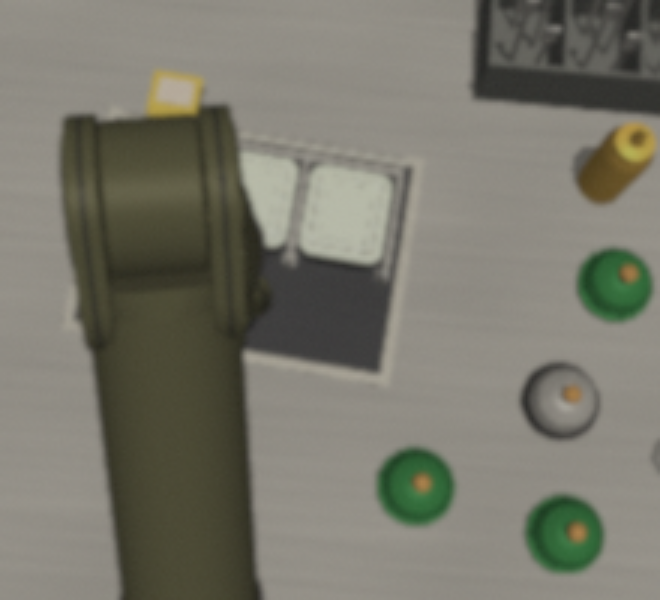

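Far rim edge at lane y ≈ +8, so the tub's centre is at ≈ −38 with the finger offset ≈ 58. Pushing 37 mm more, then retreating to look.

Request:
apply_moves([
  [0, 0, -0.8],
  [0, 0, -1.6],
  [0, 0, -2.4],
  [0, 0, -3.2],
  [0, 0, -3.7],
  [0, 0, -3.7],
  [0, 0, -3.0],
  [0, 0, 0],
  [-3, 0, 3],
  [-6, 0, 6],
], yaw=[0, 0, 0, 0, 0, 0, 0, 0, 0, 0], gripper=[50, 50, 50, 50, 50, 50, 50, 50, 50, 50])

```text
clock: 5.57
tool_pos: [0.4531, -0.0213, 0.0977]
eef_rot: [-0.517, -0.482, 0.521, -0.479]
contact_force: [1.1, -1.1, 0.5]
opening: 0.499
```

Request:
apply_moves([
  [-3, 0, 3],
  [-6, 2.5, 6],
  [-7, 5, 9],
], yaw=[0, 0, 0], gripper=[50, 50, 50])

```text
clock: 5.82
tool_pos: [0.4916, -0.1113, 0.1683]
eef_rot: [-0.517, -0.482, 0.521, -0.479]
contact_force: [1.3, 0.4, -2.0]
opening: 0.495
```

```bash
python3 -c "
from h import *
look('5')"
```

```text
tcp [ 0.49162319 -0.11134865  0.16831264] lane [-144.8 -245. ] F [ 1.3  0.4 -2. ]
top lane xy [-200.1   -1.2] size [ 94.3 106.4] yaw rel -1.4
scene lane xy [-197.4   -3.8] size [ 95.8 109.1] yaw rel -1.7
```

View pics/scene5.png

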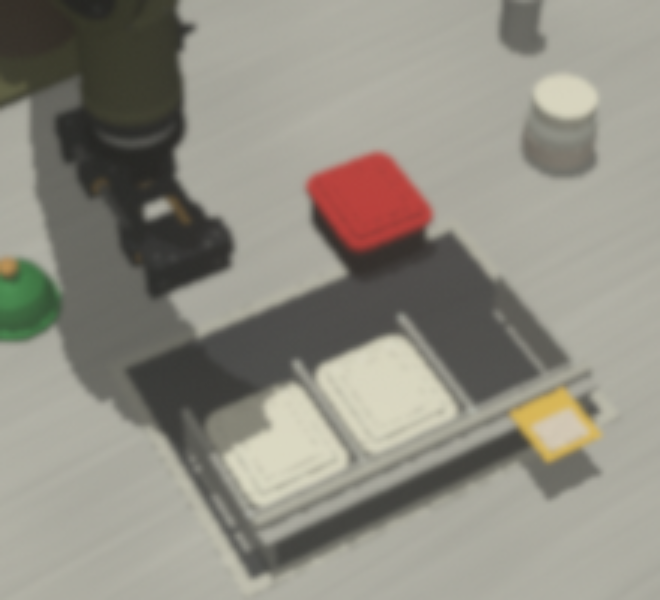

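View pics/top5.png

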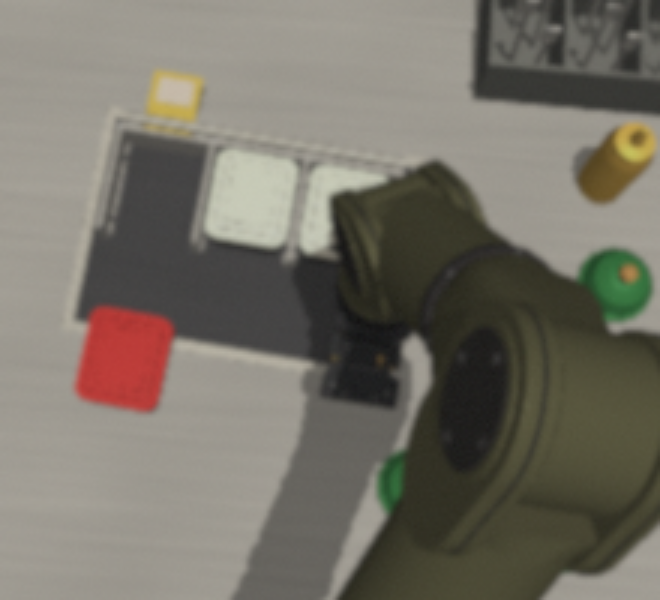

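The tub is at lane (−199, −2.5), nearly aligned, and the white tubs are untouched. Next, go behind it with the jaws across the lane.

```bash
python3 -c "
from h import *
print(get_state()['q'])
p=hm-.280*u-.001*v
print(p,go((*p,.16),-.082+np.pi/2-.01),go((*p,.16),-.082+np.pi/2+.01))"
```

```text
[ 0.41588659  0.70321667 -0.44973229  1.98301217  0.55286641  0.57598444
 -0.50444178]
[0.37685892 0.14293764] (array([  0.62, -14.31, -24.91]), np.float64(-1.569)) (array([  0.62, -14.31, -24.91]), np.float64(1.552))
```

Request:
apply_moves([
  [0.5, -1, -2],
  [0.5, -2, -4],
  [0.5, -3.5, -6],
  [0.5, -5, -8],
  [0.5, -6.5, -10],
  [0.5, -7.5, -12],
  [0.5, -8.5, -14],
  [0.5, -9.5, -16],
  [0.5, -10.5, -18],
  [0.5, -11.5, -20],
], yaw=[0.12, 0.24, 0.36, 0.48, 0.6, 0.72, 0.84, 0.96, 1.08, 1.2], gripper=[50, 50, 50, 50, 50, 50, 50, 50, 50, 50])

```text
clock: 6.75
tool_pos: [0.3996, 0.0918, 0.1613]
eef_rot: [0.701, 0.094, -0.7, 0.099]
contact_force: [0.8, 0.2, 0.9]
opening: 0.501
```

```bash
python3 -c "
from h import *
print(get_state()['q'])
p=hm-.280*u-.001*v
print(p,go((*p,.16),-.082+np.pi/2))"
```

```text
[-0.3328201   0.61203808 -0.01582746  2.28383556  0.06176742  0.24708632
 -1.70285834]
[0.37685892 0.14293764] (array([ 0.1 , -5.54,  0.81]), np.float64(0.356))
```

Request:
apply_moves([
  [0, -2, 0.3],
  [0, -4, 0.6],
  [0, -5.5, 0.8],
  [0, -5.54, 0.8],
  [0, -5.54, 0.8],
], yaw=[0.12, 0.24, 0.356, 0.356, 0.356], gripper=[50, 50, 50, 50, 50])

```text
clock: 7.17
tool_pos: [0.3766, 0.1429, 0.1609]
eef_rot: [0.707, -0.03, -0.706, -0.025]
contact_force: [0.0, -0.5, 0.1]
opening: 0.498
```

```bash
python3 -c "
from h import *
print(get_state()['q'])
p=hm-.280*u-.001*v
print(p,go((*p,.042),-.082+np.pi/2))
look('6')"
```

```text
[-0.52544717  0.61269992  0.06756524  2.30598162 -0.14279334  0.22813774
 -1.97982662]
[0.37685892 0.14293764] (array([11.89, -0.08, -0.  ]), np.float64(0.004))
tcp [0.37661435 0.14290158 0.16088028] lane [-280.2   -1.1] F [ 0.  -0.5  0.1]
top lane xy [-187.6   -1.5] size [94.9 81.9] yaw rel -0.5
scene lane xy [-197.5   -3.7] size [ 96.9 108.9] yaw rel -0.7
```

View pics/scene6.png

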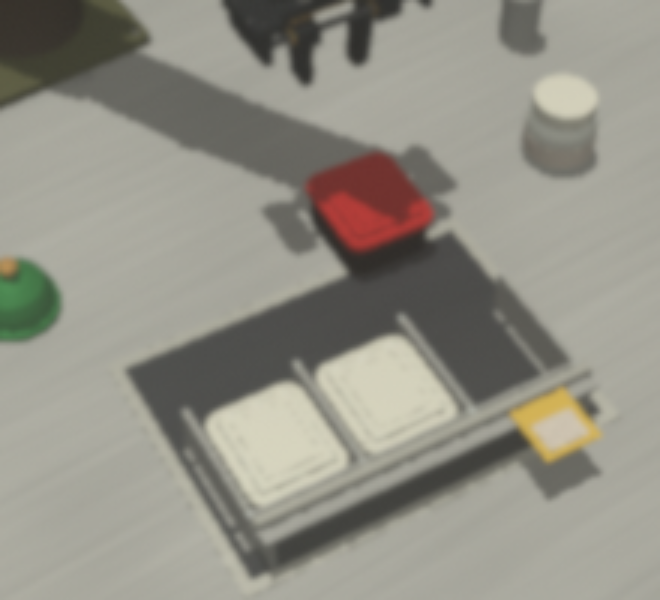

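Tub unchanged and the fingers are behind it. Lowering.

Request:
apply_moves([
  [2, 0, 0],
  [4, 0, 0],
  [6, 0, 0],
  [8, 0, 0],
  [10, 0, 0],
  [11.8, 0, 0],
  [11.9, 0, 0],
  [11.9, 0, 0],
], yaw=[0, 0, 0, 0, 0, 0, 0, 0], gripper=[50, 50, 50, 50, 50, 50, 50, 50])

```text
clock: 7.93
tool_pos: [0.3934, 0.1453, 0.0558]
eef_rot: [-0.697, 0.034, 0.716, 0.021]
contact_force: [-4.1, 0.2, 3.5]
opening: 0.503
```

```bash
python3 -c "
from h import *
print(get_state()['q'])
p=hm-.14*u+.001*v
print(p,go((*p,.042),-.082+np.pi/2))
look('7')"
```

```text
[-0.49886543  0.86785035  0.05323636  2.2832716  -1.00085499  0.04357657
 -1.11090823]
[0.51655232 0.13346378] (array([  1.07,   0.21, -12.4 ]), np.float64(0.004))
tcp [0.39338778 0.14532576 0.05582708] lane [-263.7    2.7] F [-4.1  0.2  3.5]
top lane xy [-184.8   -4.4] size [89.2 76.6] yaw rel -0.5
scene lane xy [-196.9   -3.8] size [ 95.7 111.9] yaw rel -0.1
```

View pics/scene7.png

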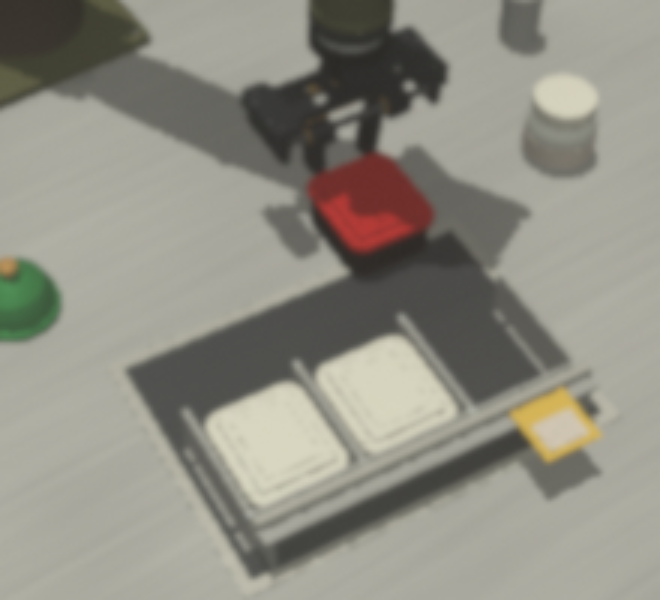

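The arm hit its near reach limit (joint 6 at its stop), so the tips are at 42 mm, just touching the rim. Easing forward slowly, then lowering as reach allows.

Request:
apply_moves([
  [0, 0, -0.3],
  [0, 0, -0.7],
  [0.1, 0, -1.1],
  [0.2, 0, -1.5],
], yaw=[0, 0, 0, 0], gripper=[50, 50, 50, 50])

```text
clock: 8.37
tool_pos: [0.4076, 0.144, 0.0534]
eef_rot: [-0.696, 0.036, 0.716, 0.022]
contact_force: [-3.1, -0.4, 3.1]
opening: 0.504
```

```bash
python3 -c "
from h import *
print(get_state()['q'],get_state()['eef_rot'])
p=hm-.14*u+.001*v
print(p,go((*p,.042),-.082+np.pi/2))
look('8')"
```

```text
[-0.51515972  0.87855581  0.10928907  2.24616225 -0.98002497  0.09674683
 -1.11738359] [-0.69636954  0.03577056  0.71644773  0.02219402]
[0.51655232 0.13346378] (array([  0.84,   0.14, -10.97]), np.float64(-0.0))
tcp [0.40759292 0.14402686 0.05337678] lane [-249.5    2.6] F [-3.1 -0.4  3.1]
top lane xy [-171.   -5.] size [89.8 76.4] yaw rel 0.3
scene lane xy [-183.1   -3.3] size [ 95.8 111.9] yaw rel 0.9
```

View pics/scene8.png

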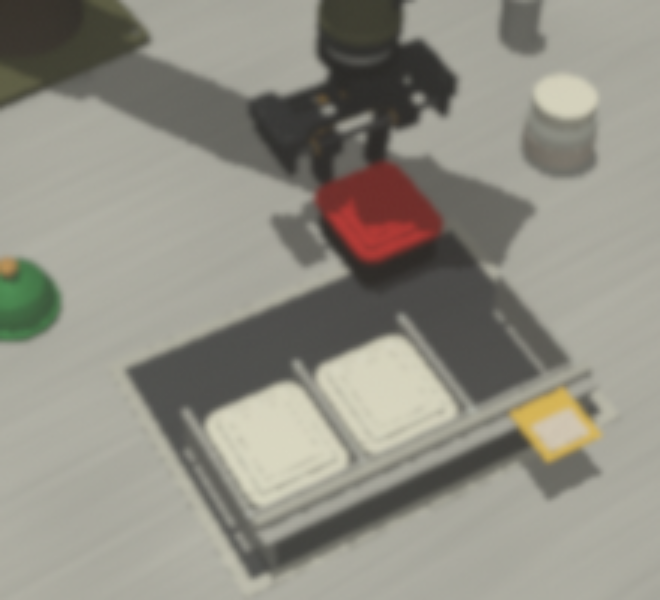

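Request:
apply_moves([
  [0.1, 0, -0.5],
  [0.2, -0.1, -1.1],
  [0.3, -0.15, -1.7],
  [0.5, -0.2, -2.3],
  [0.7, -0.25, -2.9],
  [0.8, -0.3, -3.5],
  [0.8, -0.35, -4.0],
  [0.8, -0.4, -4.5],
  [0.8, -0.4, -5.0],
  [0.8, -0.4, -5.0],
], yaw=[0, 0, 0, 0, 0, 0, 0, 0, 0, 0], gripper=[50, 50, 50, 50, 50, 50, 50, 50, 50, 50])

```text
clock: 9.3
tool_pos: [0.461, 0.1438, 0.0438]
eef_rot: [-0.698, 0.036, 0.714, 0.022]
contact_force: [-0.3, 1.4, 0.2]
opening: 0.497
```

```bash
python3 -c "
from h import *
print(get_state()['q'],get_state()['eef_rot'])
p=hm-.14*u+.001*v
print(p,go((*p,.042),-.082+np.pi/2))
look('9')"
```

```text
[-0.55684133  0.92650997  0.25732247  2.10895252 -0.92072494  0.24755567
 -1.14041384] [-0.69847046  0.0357701   0.71441784  0.02160249]
[0.51655232 0.13346378] (array([ 0.07,  0.58, -5.62]), np.float64(0.001))
tcp [0.46100434 0.14383428 0.04379398] lane [-196.2    6.8] F [-0.3  1.4  0.2]
top lane xy [-116.8  -20.7] size [81.3 56. ] yaw rel 10.6
scene lane xy [-131.4   -0.6] size [ 95.9 112.3] yaw rel 1.2
```

View pics/scene9.png

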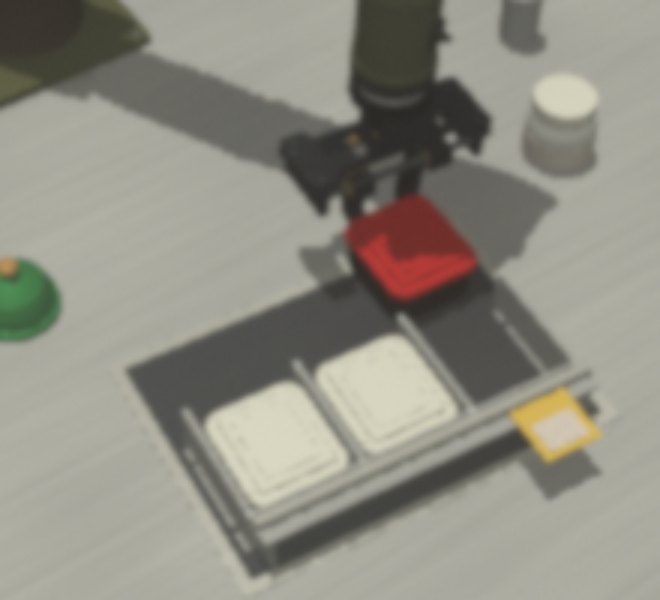

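Tub at the mouth. I'll check the lane model by overlaying the projected divider tops before inserting.

```bash
python3 - <<'E'
from h import *
im=snapshot('scene'); S=6; x0,y0=290,165
a=cv2.resize(im[y0:y0+100,x0:x0+120,::-1],None,fx=S,fy=S,interpolation=2)
def L(pts,c,z):
    P=[(*(hm+p[0]*u+p[1]*v),z) for p in pts]
    q=(proj('scene',P)-[x0,y0]+.5)*S-.5
    cv2.polylines(a,[np.round(q).astype(np.int32)],True,c,1)
for y in(53,-53):
    L([(-.065,y/1000-.003),(.052,y/1000-.003),(.052,y/1000+.003),(-.065,y/1000+.003)],(0,255,0),.05)
    L([(-.065,y/1000),(.052,y/1000)],(255,0,0),0)
c=(-.1315,-.0006)
L([(c[0]+i*.052,c[1]+j*.046) for i,j in((1,1),(1,-1),(-1,-1),(-1,1))],(255,255,0),.046)
cv2.imwrite('pics/ov.png',a)
E
```

```text
(no output)
```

View pics/ov.png

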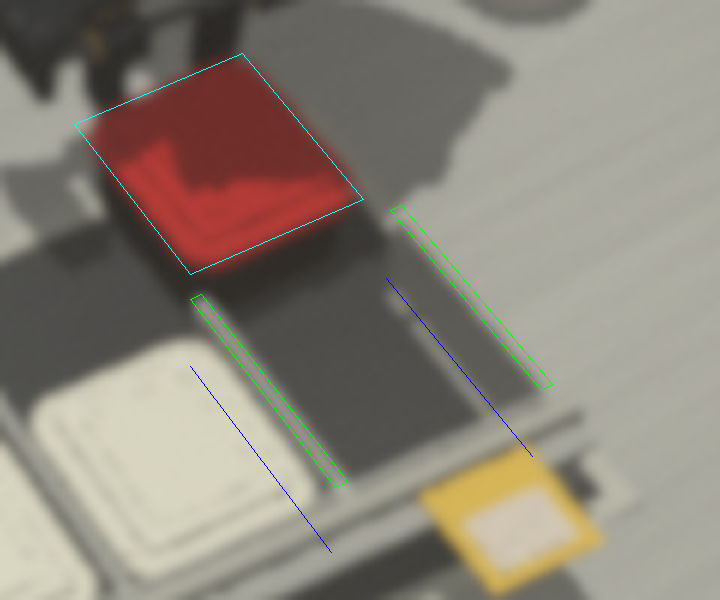

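Model fits the dividers to about 2 mm, and the tub lines up with the lane. Pushing in.

Request:
apply_moves([
  [0, 0, -0.6],
  [0, 0, -1.3],
  [0, 0, -2.0],
  [0, 0, -2.7],
  [0, 0, -3.4],
  [0, 0, -4.1],
  [0, 0, -4.8],
  [0, 0, -5.5],
  [0, 0, -6.0],
  [0, 0, -6.0],
], yaw=[0, 0, 0, 0, 0, 0, 0, 0, 0, 0], gripper=[50, 50, 50, 50, 50, 50, 50, 50, 50, 50])

```text
clock: 10.28
tool_pos: [0.5218, 0.1386, 0.0425]
eef_rot: [-0.699, 0.036, 0.714, 0.022]
contact_force: [-1.0, 0.4, 1.1]
opening: 0.504
```

```bash
python3 -c "
from h import *
p=hm-.07*u+.004*v
print(p,go((*p,.042),-.082+np.pi/2))
look('10')"
```

```text
[0.58656284 0.13072013] (array([-0.07,  0.26, -6.51]), np.float64(0.0))
tcp [0.521847   0.13863907 0.04251197] lane [-135.1    6.6] F [-1.   0.4  1.1]
top lane xy [-54.5 -19.8] size [74.2 52.8] yaw rel 5.9
scene lane xy [-70.    0.3] size [ 95.5 112.1] yaw rel 3.8
```

View pics/scene10.png

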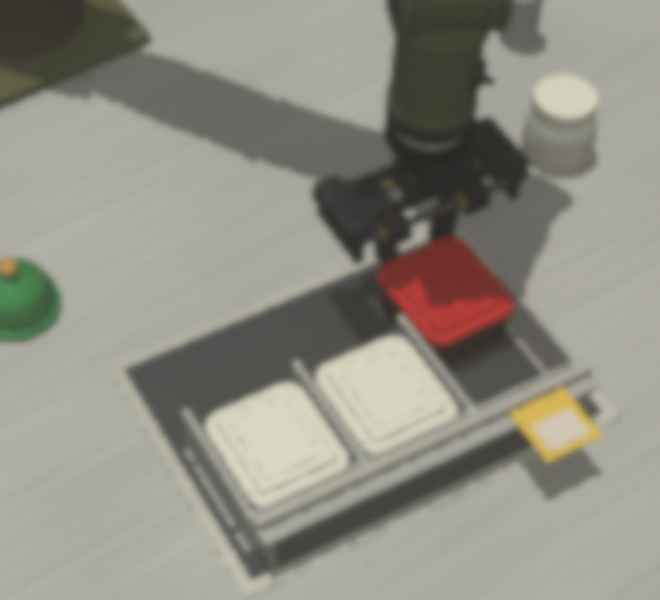

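The tub is between the dividers. I'll back off slightly to recentre the fingers (they are 6 mm off), then push on.

Request:
apply_moves([
  [0, 0, 0.6],
  [0, 0.5, 0.6],
  [0, 0.6, 0.2],
  [0, 0.6, -0.4],
  [0, 0.6, -1.2],
  [0, 0.6, -2.0],
  [0, 0.6, -2.8],
  [0, 0.6, -3.6],
  [0, 0.6, -4.4],
  [0, 0.6, -5.2],
], yaw=[0, 0, 0, 0, 0, 0, 0, 0, 0, 0], gripper=[50, 50, 50, 50, 50, 50, 50, 50, 50, 50])

```text
clock: 11.22
tool_pos: [0.5733, 0.1285, 0.0416]
eef_rot: [-0.699, 0.036, 0.714, 0.021]
contact_force: [-4.4, 0.3, 3.5]
opening: 0.5
```

```bash
python3 -c "
from h import *
p=hm-.065*u+.001*v
print(p,go((*p,.042),-.082+np.pi/2))
look('11')"
```

```text
[0.59130032 0.12732067] (array([-0.08, -0.03, -1.8 ]), np.float64(0.001))
tcp [0.57327593 0.12847537 0.0415824 ] lane [-83.1   0.7] F [-4.4  0.3  3.5]
top lane xy [  1.4 -21.9] size [47.9 65.7] yaw rel -0.0
scene lane xy [-16.5   1.5] size [ 91.9 111.1] yaw rel -0.0
```

View pics/scene11.png

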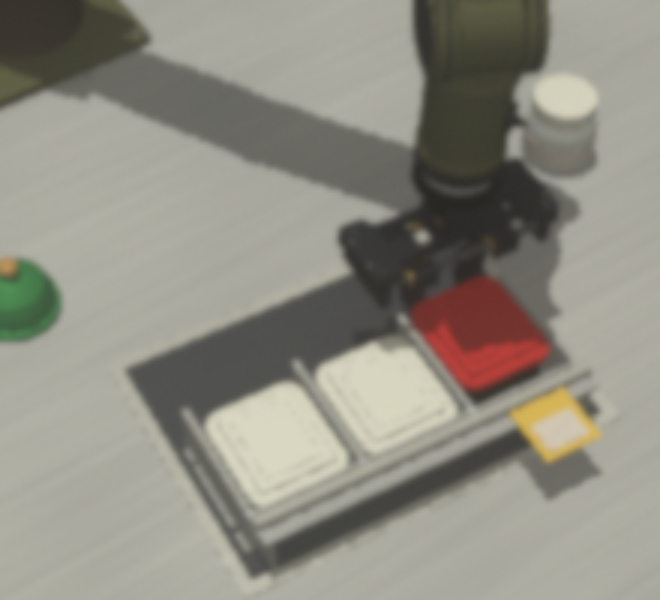

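Request:
apply_moves([
  [0, 0, -0.5],
  [0, 0, -1.0],
  [0, 0, -1.4],
  [0, 0, -1.6],
  [0, 0, -1.6],
], yaw=[0, 0, 0, 0, 0], gripper=[50, 50, 50, 50, 50])

```text
clock: 11.73
tool_pos: [0.5923, 0.1266, 0.0414]
eef_rot: [-0.701, 0.036, 0.712, 0.021]
contact_force: [-0.2, 0.4, -0.5]
opening: 0.501
```

Request:
apply_moves([
  [0, 0, -0.15],
  [0, 0, -0.3],
  [0, 0, -0.3],
], yaw=[0, 0, 0], gripper=[50, 50, 50])

```text
clock: 11.98
tool_pos: [0.5945, 0.1265, 0.0413]
eef_rot: [-0.701, 0.036, 0.712, 0.021]
contact_force: [-4.1, -0.2, 3.6]
opening: 0.501
```

```bash
python3 -c "
from h import *
look('12')"
```

```text
tcp [0.59454987 0.12646989 0.04133575] lane [-61.7   0.4] F [-4.1 -0.2  3.6]
top lane xy [ 22.8 -22.8] size [63.1 47.1] yaw rel 9.9
scene lane xy [-1.9  1.4] size [ 92.2 102.5] yaw rel 0.3
```

Request:
apply_moves([
  [0, 0, -0.15],
  [0, 0, -0.3],
  [0, 0, -0.3],
], yaw=[0, 0, 0], gripper=[50, 50, 50])

```text
clock: 12.33
tool_pos: [0.5947, 0.1265, 0.0412]
eef_rot: [-0.699, 0.036, 0.714, 0.022]
contact_force: [-9.3, 0.7, 7.4]
opening: 0.5
```

Force rose with no travel: it is against the stop. Backing off and looking.

Request:
apply_moves([
  [0, 0, 1],
  [0, 0, 3],
  [-2, 0, 6],
  [-5, 0, 8],
  [-8, 2.5, 9],
  [-11, 6, 9],
  [-12, 10, 9],
  [-12, 14, 9],
  [-12, 18, 9],
  [-12, 22, 9],
], yaw=[0, 0, 0, 0, 0, 0, 0, 0, 0, 0], gripper=[50, 50, 50, 50, 40, 30, 20, 10, 0, 0])

```text
clock: 13.17
tool_pos: [0.4914, -0.0859, 0.1688]
eef_rot: [-0.7, 0.037, 0.713, 0.021]
contact_force: [0.8, 0.5, -0.3]
opening: 0.076
```

```bash
python3 -c "
from h import *
look('13')
print(get_state()['q'])
for n in('top','scene'):
    for r in silhouettes('waiting_a',n)[:2]: print(n,lane(np.array(rect(n,r['mask'].astype(np.uint8))[0])/1000))
    for r in silhouettes('meal',n)[:1]: print(n,'meal',lane(np.array(rect(n,r['mask'].astype(np.uint8))[0])/1000))
"
```

```text
tcp [ 0.49143775 -0.08592817  0.16875702] lane [-147.1 -219.7] F [ 0.8  0.5 -0.3]
top lane xy [22.4  2.4] size [70.1 96.8] yaw rel 10.4
scene lane xy [-1.9  2.4] size [ 93.9 102.7] yaw rel -0.1
[-0.23489625  0.73459639  0.52677621  2.03104207 -0.63090018  0.55100413
 -0.93236253]
top [  35.1 -103.9]
top meal [23.7  4.3]
scene [  -1.5 -211.3]
scene [  -0.6 -103.9]
scene meal [-1.   0.7]
```

View pics/scene13.png

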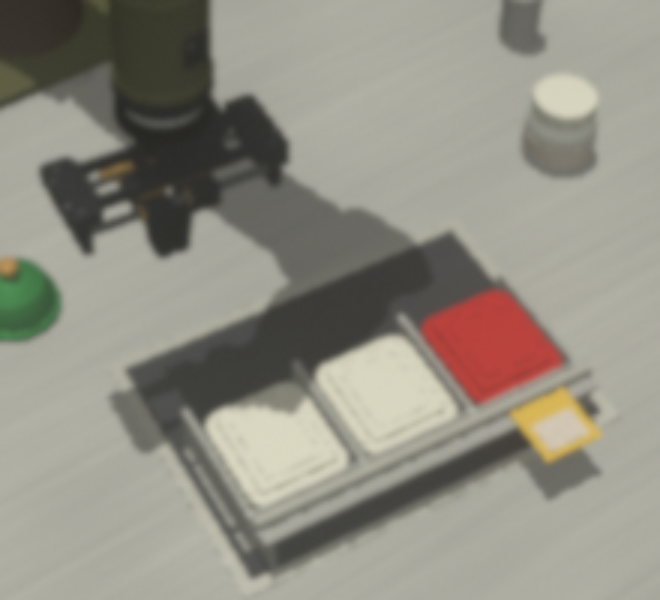

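View pics/top13.png

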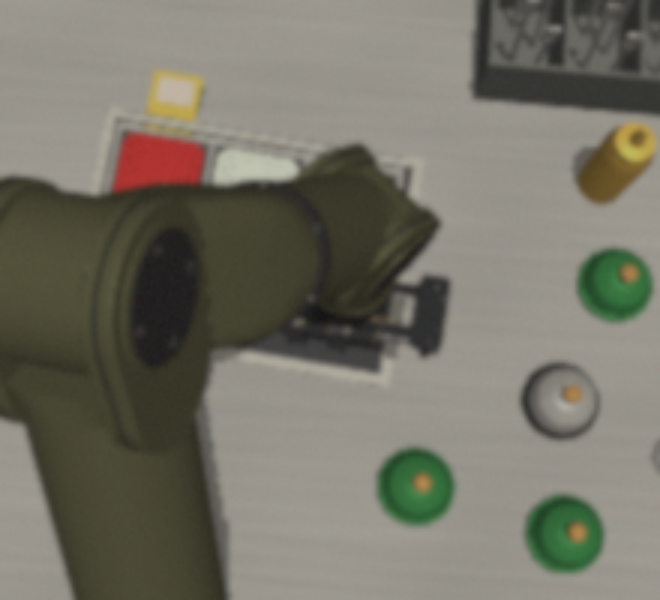

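The red tub lies level with the two white lids, against the stop and straight between the dividers. Gripper is closing; now the chrome bell.

```bash
python3 -c "
from h import *
s=get_state();print(R.from_quat(s['eef_rot']).as_matrix()[:,0])
print(go((.4595,-.3445,.12)))"
```

```text
[-0.02196453 -0.01911887 -0.99957592]
(array([ 5.34, 26.31,  0.93]), 0)
```

Request:
apply_moves([
  [0, 3, 0.1],
  [0, 6, 0.2],
  [0, 9, 0.3],
  [0, 12, 0.4],
  [1, 15, 0.5],
  [2, 18, 0.6],
  [3, 21, 0.7],
  [4, 24, 0.8],
  [5.3, 26.3, 0.93],
  [5.3, 26.3, 0.93],
], yaw=[0, 0, 0, 0, 0, 0, 0, 0, 0, 0], gripper=[0, 0, 0, 0, 0, 0, 0, 0, 0, 0])

```text
clock: 14.3
tool_pos: [0.4585, -0.3486, 0.1189]
eef_rot: [-0.698, 0.038, 0.714, 0.021]
contact_force: [-0.3, -0.9, 0.3]
opening: 0.007
```

```bash
python3 - <<'E'
from h import *
s=get_state();print(s['tool_pos'],s['opening'],np.round(s['contact_force'],1))
print(go((.4595,-.3445,.082)))
for n,x,y in(('scene',100,180),('top',320,180)):
    im=snapshot(n); cv2.imwrite(f'pics/{n}14.png',cv2.resize(im[y:y+130,x:x+130,::-1],None,fx=4.5,fy=4.5,interpolation=2))
E
```

```text
[ 0.45845518 -0.34855994  0.11887773] 0.007016715969713619 [-0.3 -0.9  0.3]
(array([ 3.67, -0.51, -0.15]), 0)
```

View pics/scene14.png

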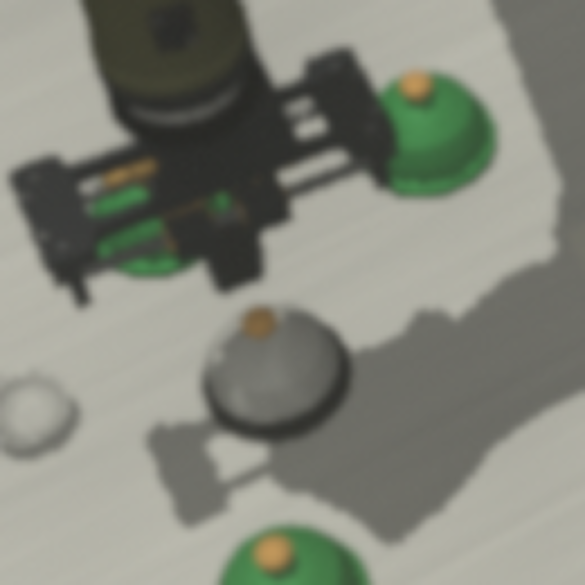

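View pics/top14.png

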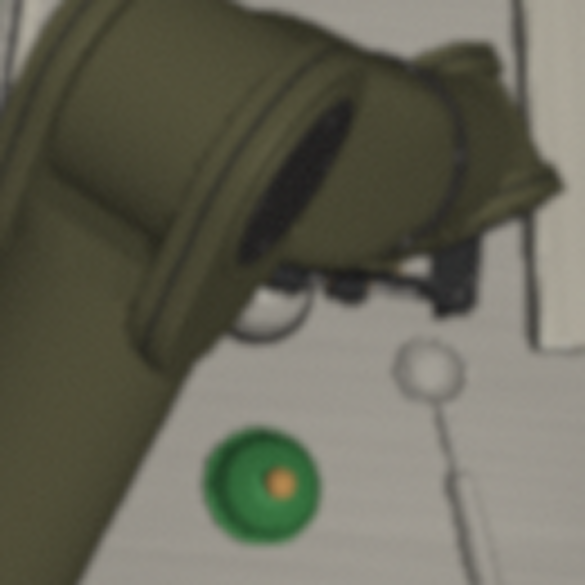

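The closed fingertips hang over the chrome bell's plunger. Descending in small steps.

Request:
apply_moves([
  [1.5, -0.4, -0.1],
  [3, -0.45, -0.1],
  [3.8, -0.45, -0.1],
  [4.2, -0.45, -0.1],
  [4.5, -0.45, -0.1],
  [4.7, -0.45, -0.1],
  [4.8, -0.45, -0.1],
  [4.8, -0.45, -0.1],
], yaw=[0, 0, 0, 0, 0, 0, 0, 0], gripper=[0, 0, 0, 0, 0, 0, 0, 0])

```text
clock: 15.07
tool_pos: [0.4611, -0.3394, 0.072]
eef_rot: [-0.699, 0.034, 0.714, 0.021]
contact_force: [1.0, 2.1, 3.3]
opening: 0.005
```

Request:
apply_moves([
  [0.1, 0, 0],
  [0.2, 0, 0],
  [0.3, 0, 0],
  [0.3, 0, 0],
  [0.3, 0, 0],
], yaw=[0, 0, 0, 0, 0], gripper=[0, 0, 0, 0, 0])

```text
clock: 15.48
tool_pos: [0.4611, -0.3395, 0.0706]
eef_rot: [-0.7, 0.034, 0.713, 0.021]
contact_force: [-1.4, 5.4, 14.9]
opening: 0.007
```

```bash
python3 - <<'E'
from h import *
s=get_state();print(s['tool_pos'],np.round(s['contact_force'],1))
im=snapshot('scene'); x,y=100,180; cv2.imwrite('pics/s15.png',cv2.resize(im[y:y+130,x:x+130,::-1],None,fx=4.5,fy=4.5,interpolation=2))
E
```

```text
[ 0.46114138 -0.33950785  0.07056623] [-1.4  5.4 14.9]
```

View pics/s15.png

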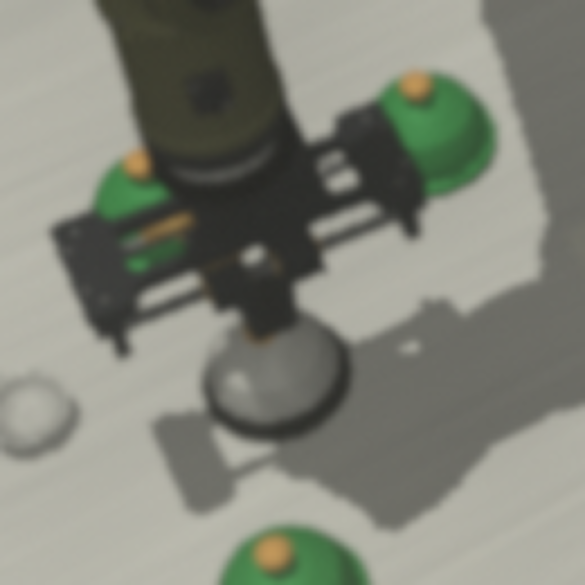

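The plunger bottomed out: tip at 56.6 mm, 15 N. Letting go and clearing upward.

Request:
apply_moves([
  [-1, 0, 0],
  [-3, 0, 0],
  [-6, 0, 0],
  [-9, 0, 0],
  [-12, 0, 1],
  [-15, 0, 3],
  [-17, 0, 5],
  [-17, 0, 5],
  [-17, 0, 5],
], yaw=[0, 0, 0, 0, 0, 0, 0, 0, 0], gripper=[0, 0, 0, 0, 0, 0, 0, 0, 0])

```text
clock: 16.28
tool_pos: [0.4144, -0.3337, 0.2427]
eef_rot: [-0.7, 0.036, 0.713, 0.021]
contact_force: [0.7, 0.3, -1.3]
opening: 0.003
```

```bash
python3 - <<'E'
from h import *
s=get_state();print(s['tool_pos'],np.round(s['contact_force'],1),s['clock'])
look('16')
for n in('scene','top'):
    im=snapshot(n); cv2.imwrite(f'pics/full_{n}.png',im[:,:,::-1])
    for r in silhouettes('waiting_a',n)[:2]: print(n,lane(np.array(rect(n,r['mask'].astype(np.uint8))[0])/1000))
E
```

```text
[ 0.41437622 -0.33370851  0.24272921] [ 0.7  0.3 -1.3] 16.2833
tcp [ 0.41437622 -0.33370851  0.24272921] lane [-203.6 -473. ] F [ 0.7  0.3 -1.3]
top lane xy [-1.7  0.9] size [ 93.7 109. ] yaw rel -0.1
scene lane xy [-1.9  2.4] size [ 93.9 102.7] yaw rel -0.1
scene [  -0.7 -105.4]
scene [  -0.7 -211.5]
top [  -5.2 -213.2]
top [  -3.  -105.3]
```

View pics/full_scene.png

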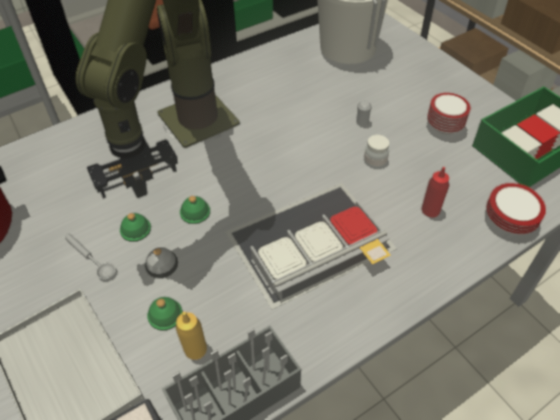

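View pics/top16.png

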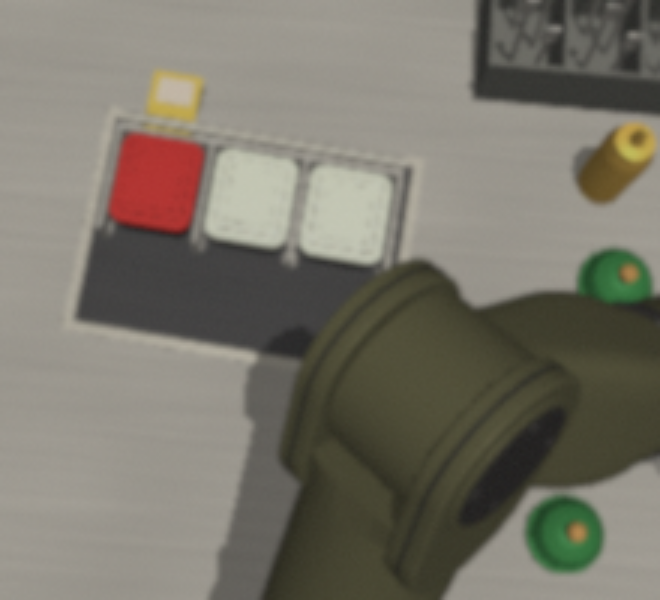

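The red tub is level with the white ones in both views, the bell's plunger shows up again at scene (157,252), and everything else is where it started.

```bash
python3 -c "
from plant import *
print(finish_job())"
```

```text
the job is handed in; nothing more can be done
None
```

I pushed the red-lidded tub into the free lane until it met the stop, pressed the chrome bell's plunger right down, let go, and handed the job in at about 16.6 s of the 67 s allowed. No verdict was reported.

**Pushing the tub:** I moved it sideways with two half-open fingers until it lined up with the lane, then pushed it along the lane from behind. It was never gripped or lifted. At the stop, the horizontal push force rose to about 9 N with no further travel.

**Tub position:** my last look put its centre about 2 mm short of my estimated home point along the lane and 1–2 mm off across it. Its angle was within 0.3° of the lane. The waiting tubs measure 1–5 mm short by the same method, so the tub reads as home; along the lane, the cameras differ by up to 4.5 mm.

**Bell:** the fingertip bottomed out at 56.6 mm with 15 N, which is about 6 mm of plunger travel. The final picture shows the plunger up again and the gripper clear of everything.

**Problem on the way:** lowering behind the tub ran into the arm's near reach limit.
- Joint 6 came close to its lower end, and joint 5 read -1.00085 against its limit of -1.
- The fingertips reached the tub about 14 mm higher than planned and touched its rim early. I eased forward and down from there.

**Other things on the counter:** the waiting tubs measured within a few millimetres of where they started. I checked the other items only by eye in the last picture, and saw no movement.

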